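# Unscrew the storage jar in the sloping stand and put the tea light away

### The arm

A 6-joint arm with a two-finger parallel gripper is mounted at the origin on a cart in front of the work surface, level with it; the furniture and walls round the work are solid. World frame = base frame: x ahead of the robot, y to its left, z up, the work surface at z = 0. Lengths are in m, angles in degrees, forces in N, time in s.
With the tool pointing down it reaches from about 0.3 to 0.875 m from the base axis. Payload 4.2 kg.
Tool frame: the origin (TCP) lies on the front face of the gripper's body, between the roots of the fingers; the fingertips stand 73 mm ahead of it and the grasp point (between the pads) lies 54 mm ahead of it; z points along the fingers, y is the line along which they close (so a half turn about z gives the same grasp; the last joint's range is limited). The gripper opens to 85 mm and grips with 20 to 120 N. Pads are 22 mm wide; open, the fingers measure 114 mm over their backs; the gripper's body (76 mm by 85 mm) begins 54 mm behind the grasp point. The pads swing forward as they close: fully open they stand 13 mm farther back than shut.
Start: joints at [66.52, 18.312, 89.639, -0, 72.044, -1.146], TCP at [0.219, 0.532, 0.304] pointing down, gripper open.
Joint ranges: [-177.97, 177.97], [-48.28, 115.42], [12.27, 149.76], [-77.06, 257.06], [2.81, 150.46], [-146.56, 146.56]. Speed limits (degrees/s): [147.25, 147.25, 180, 180, 180, 180].

### API

Orientations are given as a 3x3 rotation matrix whose columns are the frame's x, y, z axes.
In Python, from station import r, vision, models gives the robot as it stands. Calls block until the motion is done:
- r.goto(position, orientation): joint-space move of the TCP to a pose.
- r.movel(position, ori=None, speed=0.15, stop_force=None): straight line of the TCP; ori=None keeps the orientation; speed is the mean speed in m/s. With stop_force (N) it stops when the force on the tool has changed by that much, and returns True; else False.
- r.set_joints(angles): joint-space move.
- r.set_gripper(opening): finger opening in m; the grip force is fixed at half the most; returns when the fingers have stopped.
- r.hold(seconds).
- r.ik(position, orientation): joint angles nearest the present ones, or None.
- r.get_state(): the state.
- vision.camera(name): name is "scene" or "side" or "wrist"; returns a dict with "frame" (420x560x3 uint8, red, green, blue), "camera_matrix" (3x3 intrinsics, pixels), "extrinsics" (4x4, takes a point from world to camera coordinates). Camera axes: x right, y down, z forward; pixel columns grow to the right and rows downward; lengths in m; the calibration is good to about 2 mm. A picture is of the moment at which its call begins. There is no depth.
A pose or a line that the arm cannot do raises r.IKError and nothing moves.
- r.hand_in(): hands the job in; it is judged then, once.
Trained networks look in the newest picture that a camera, given by its name, has taken for a name from the list of things; names that differ only in an ending like _2 or _b are one class to them, and where a whole thing is asked for, a point or a joint stands for the part that bears it (a point fixed in the world has none). Each returns a list of dicts, best first, with "confidence" (0 to 1); they miss things now and then, are a little off and sometimes report something else, mostly with a low value. They report only what shows in the picture. A call takes as long as a camera call. They do not tell look-alikes from the thing itself.
- models.regions_of(thing, camera): "region" (420x560 bool, what is visible of it) and "at" ([column, row] in pixels, amid what is visible of it).
- models.mark_of(thing, camera): "at" ([column, row] in pixels: a listed point, or the origin of a listed thing).
The state is a dict: "time": time; "joints": joint angles; "qvel": joint speeds; "effort": joint torques, N m; "ee_pos": TCP position; "tcp_rot": TCP orientation; "force": force on the tool from outside, world axes, zero at the start; "wrist_torque": the same for the moment, N m; "grip_width": finger opening in m; "grasp_force": force on a finger pad.
Only numpy, scipy, OpenCV 4.12 (cv2) and the standard library are available. Lean on these libraries where they do the work, as an engineer would, in place of code of your own. Each camera call takes 0.05 s, during which the arm holds its last target. There are 200 camera calls.

### The job

The tea light on the worktop belongs in the glass storage jar with the ribbed metal screw cap, which is screwed on tight. Unscrew the cap until it lifts free, set it down flat on the chopping board without dropping it, and put the tea light into the open jar; the cap stays off. Do not knock over or shove the salt shaker, the garlic or the mug.

Things in the scene. Friction and masses are not known exactly. Their poses are not given: they have to be found in the camera images.
- cap: The jar's screw cap: ribbed aluminium, 66 mm across (67 at the bead), 22.5 mm high, 50 g. Origin: centre of its open end; z points out through its closed top, at z = 22.5 mm. Unscrews counter-clockwise seen from above the cap (positive about its z): 2.75 rad in all, climbing 2.9 mm per rad along z (8 mm); then it lifts straight off.
- jar: The square glass jar, 72 mm square, body 88 mm tall, fixed in a pocket of the stand; leaning 30 degrees to the robot's side. Origin: centre of its underside; z runs up its axis to the mouth. With the cap tight, the cap's origin is at z = 99 mm, its top at 121.5. Flat shoulder at z = 88 mm, 11 mm below the cap. Inside 66 mm square, floor at 5 mm, one tea light there already.
- mouth (a point): Centre of the jar's glass rim, 116 mm up the jar's axis; same axes as the jar. Opening 47 mm across, neck 53 mm outside, thread ridges to 58 mm. A rubber seal ring on the rim with the same opening stands 4 mm above it when the cap is off; compressed, it presses the tight cap up with about 12 N, so the first 0.7 rad is the stiffest (under 0.6 N m).
- stand: Pale wooden stand, 272 mm wide (its y), 112 mm deep, its face sloping 30 degrees down towards the robot (its -x at yaw 0), with two square pockets 136 mm apart for the two jars. Fixed. Origin: centre of its foot on the worktop. Which jar stands in which pocket varies.
- cork_jar: The other jar in the stand, same glass body but holding nutmegs and closed by a smooth tapered cork stopper, top 114 mm up its axis. Fixed; leave it alone. Origin: centre of its underside, z up its leaning axis.
- tea_light: The loose tea light on the worktop: shallow metal cup with wax, 38 mm across, 15 mm high, 14 g. Origin: centre of its underside, z up.
- board: Wooden chopping board lying on the worktop, 235 mm (its x) by 340 mm (its y) by 21 mm thick, fixed. Origin: centre of its underside; its top is at z = 21 mm. To the left or the right of the stand.
- salt_shaker: Glass salt shaker with a grey dome top, 44 mm across, 90 mm high, loose bystander. Origin: centre of its underside, z up.
- garlic: Head of garlic, about 60 mm across and 58 mm high, loose bystander. Origin: centre of its underside.
- mug: White mug, 92 mm across, 127 mm with its handle, 95 mm high, loose bystander standing at the back between stand and board. Origin: centre of its underside, z up.
Things that resemble listed ones, but are neither listed nor needed, are in the scene too. There is more than one size of the tea_light; the job needs the smallest. There is more than one size of the cap; the one meant has the size given above.

How it is judged (in metres and radians):
On the way:
1. the cap has been unscrewed and lifted clear of the jar (distance between cap and mouth above 0.035 m and contact force between cap and jar below 0.1 N), for 0.1 s.
At the end, for the whole second after the job is handed in: The cap lies flat (within 7 degrees, either way up) on the board with its centre at least 17 mm inside the board's edges, the tea light is inside the jar below its shoulder, and both are at rest; the salt shaker, garlic and mug still stand where they were (within 40 mm) (x of cap in the frame of board between -0.1 and 0.1 m and y of cap in the frame of board between -0.15 and 0.15 m and z of cap in the frame of board between 0.01 and 0.05 m and (angle between cap's own z axis and vertical below 0.12 rad or angle between cap's own z axis and vertical above 3.02 rad) and x of tea_light in the frame of jar between -0.036 and 0.036 m and y of tea_light in the frame of jar between -0.036 and 0.036 m and z of tea_light in the frame of jar between -0.002 and 0.08 m and linear speed of each of cap, tea_light below 0.02 m/s); the robot touches nothing.
It fails at once if the cap is dropped: it moves at over 0.7 m/s, untouched by the fingers (linear speed of cap above 0.7 m/s and contact force between the fingers and cap below 0.05 N).
It fails at once if the salt shaker is shoved over 40 mm or tipped over (distance of salt_shaker from where it was at the start of the episode above 0.04 m or angle between salt_shaker's own z axis and vertical above 0.5 rad).
It fails at once if the garlic is shoved over 40 mm (distance of garlic from where it was at the start of the episode above 0.04 m).
It fails at once if the mug is shoved over 40 mm or tipped over (distance of mug from where it was at the start of the episode above 0.04 m or angle between mug's own z axis and vertical above 0.5 rad).
It also fails if it takes over 72 s, if anything falls off the work surface, if the arm or the gripper's body presses on something with over 40 N, if the wrist force passes 120 N, or if a joint passes its speed limit or range.

## Working session

There is one attempt and no reset: what is moved stays moved. The work goes in short steps, each a Python script; the robot and the scene stay as the last script left them, time stands still between calls to the robot, and variables do not carry over. Pictures are saved under pics/ and viewed, at most 10 in all, crops included, and the job is handed in when it is done.

```bash
ls; mkdir -p pics
python3 - <<'E'
from station import r,vision,models
import cv2,numpy as np,pickle
D={}
for c in ["scene","side"]:
    d=vision.camera(c);cv2.imwrite(f"pics/{c}0.png",cv2.resize(d["frame"][:,:,::-1],(784,588)))
    D[c]=d
    print(c,np.round(np.linalg.inv(d["extrinsics"]),3).tolist(),d["camera_matrix"].tolist())
    for t in ["cap","jar","mouth","stand","cork_jar","tea_light","board","salt_shaker","garlic","mug"]:
        m=models.mark_of(t,c); print(t,[(np.round(x["at"]).astype(int).tolist(),round(x["confidence"],2)) for x in m][:5])
pickle.dump(D,open("d0.pkl","wb"))
print(r.get_state()["time"])
E
```

```text
pics
scene [[-0.74, -0.277, 0.613, -0.165], [-0.672, 0.286, -0.683, 0.852], [0.014, -0.917, -0.398, 0.62], [0.0, 0.0, 0.0, 1.0]] [[522.5591422778447, 0.0, 275.61009081714684], [0.0, 522.5591422778447, 209.3077637924668], [0.0, 0.0, 1.0]]
cap [([263, 262], 0.87), ([391, 233], 0.72)]
jar []
mouth []
stand [([188, 290], 0.88)]
cork_jar [([166, 288], 0.58)]
tea_light [([315, 315], 0.73), ([341, 283], 0.73), ([297, 289], 0.66)]
board [([331, 224], 0.96), ([296, 292], 0.57)]
salt_shaker [([239, 326], 0.85)]
garlic [([392, 234], 0.73)]
mug []
side [[-0.917, -0.251, 0.309, 0.314], [-0.398, 0.6, -0.694, 0.612], [-0.011, -0.76, -0.65, 0.683], [0.0, 0.0, 0.0, 1.0]] [[398.68383005287774, 0.0, 274.0303586578327], [0.0, 398.68383005287774, 204.03275201923253], [0.0, 0.0, 1.0]]
cap [([245, 256], 0.96), ([262, 245], 0.74), ([312, 278], 0.19)]
jar [([220, 281], 0.67), ([206, 210], 0.58)]
mouth []
stand []
cork_jar [([191, 338], 0.86)]
tea_light [([350, 308], 0.96), ([350, 261], 0.73), ([313, 278], 0.66)]
board [([301, 181], 0.83)]
salt_shaker [([284, 356], 0.77)]
garlic []
mug [([207, 211], 0.86)]
1.1
```

View pics/scene0.png

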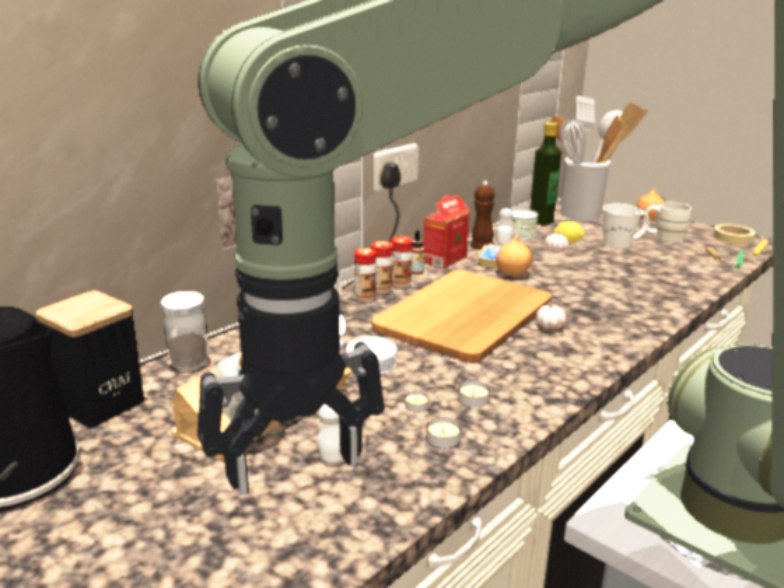

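View pics/side0.png

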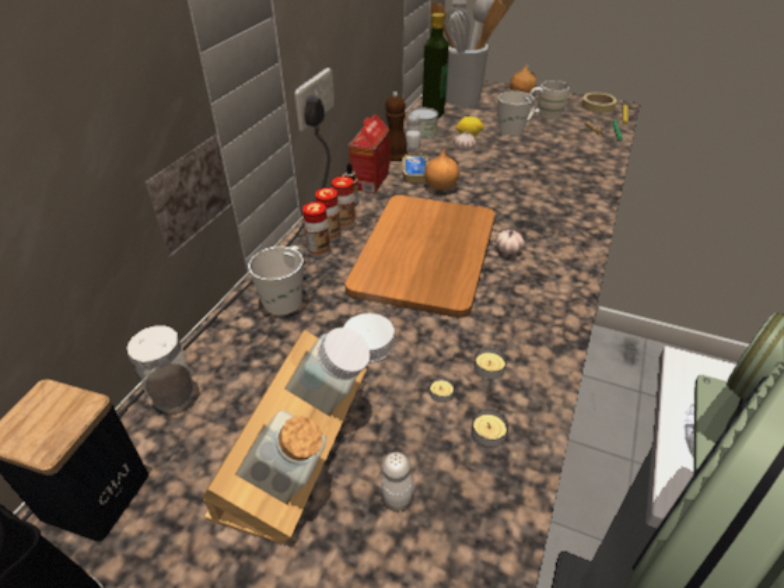

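The side view shows the capped jar in the stand's far pocket, with its cap at about (246,252) in camera pixels, and a larger spare lid behind it at (263,241). The smallest tea light is at (315,277). The board is beyond, garlic at (364,173), mug at (198,200) and shaker at (284,345). In the scene view the arm blocks the stand.

```bash
cat > h.py <<'E'
from station import r,vision,models
import numpy as np,cv2,pickle
from scipy.spatial.transform import Rotation as R
def ray(d,uv):
    T=np.linalg.inv(d["extrinsics"]);K=d["camera_matrix"]
    v=T[:3,:3]@np.linalg.solve(K,[uv[0],uv[1],1.]);return T[:3,3],v/np.linalg.norm(v)
def onz(d,uv,z):
    o,v=ray(d,uv);return o+v*(z-o[2])/v[2]
def tri(obs):
    A=np.zeros((3,3));b=np.zeros(3)
    for d,uv in obs:
        o,v=ray(d,uv);P=np.eye(3)-np.outer(v,v);A+=P;b+=P@o
    x=np.linalg.solve(A,b)
    res=[np.linalg.norm(np.cross(x-ray(d,uv)[0],ray(d,uv)[1])) for d,uv in obs]
    return x,np.round(res,4)
def proj(d,p):
    q=d["extrinsics"]@np.append(p,1);q=d["camera_matrix"]@q[:3];return q[:2]/q[2]
def look(cam,name=None,crop=None):
    d=vision.camera(cam)
    if name: cv2.imwrite(f"pics/{name}.png",d["frame"][:,:,::-1]);pickle.dump(d,open(f"pics/{name}.pkl","wb"))
    return d
def down(yaw): # tool z down, tool y (closing) at angle yaw from world x
    c,s=np.cos(yaw),np.sin(yaw);y=np.array([c,s,0]);z=np.array([0,0,-1.]);return np.stack([np.cross(y,z),y,z],1)
E
python3 - <<'E'
from h import *
D=pickle.load(open("d0.pkl","rb"));d=D["side"]
for n,uv,z in [("cap",(246,254),.12),("bigcap",(263,241),.01),("tl_s",(315,277),.015),("tl1",(350,260),.015),("tl2",(350,306),.015),("salt",(284,356),0),("salttop",(283,328),.09),("garlic",(364,173),.03),("mug",(199,215),0),("cork",(215,312),.1),("b1",(250,203),.02),("b2",(331,218),.02),("b3",(353,147),.02),("b4",(285,142),.02),
 ("stfront_l",(205,380),0),("st_topl",(150,366),.06),("stfrontR",(260,280),0.02)]:
    print(n,np.round(onz(d,uv,z),3))
T=np.linalg.inv(vision.camera("wrist")["extrinsics"]);s=r.get_state()
print("cam in tool",np.round(s["tcp_rot"].T@(T[:3,3]-s["ee_pos"]),3),np.round(s["tcp_rot"].T@T[:3,:3],2).tolist(),vision.camera("wrist")["camera_matrix"][0,0])
print(np.round(s["tcp_rot"],2).tolist())
E
```

```text
cap [0.572 0.165 0.12 ]
bigcap [0.604 0.026 0.01 ]
tl_s [0.456 0.084 0.015]
tl1 [0.401 0.009 0.015]
tl2 [0.369 0.126 0.015]
salt [0.452 0.267 0.   ]
salttop [0.454 0.267 0.09 ]
garlic [ 0.447 -0.302  0.03 ]
mug [ 0.798 -0.003  0.   ]
cork [0.571 0.29  0.1  ]
b1 [ 0.687 -0.076  0.02 ]
b2 [ 0.479 -0.101  0.02 ]
b3 [ 0.513 -0.435  0.02 ]
b4 [ 0.716 -0.382  0.02 ]
stfront_l [0.562 0.362 0.   ]
st_topl [0.635 0.399 0.06 ]
stfrontR [0.559 0.14  0.02 ]
cam in tool [ 0.075 -0.    -0.069] [[0.0, -0.95, -0.3], [1.0, 0.0, 0.0], [-0.0, -0.3, 0.95]] 326.6260713806448
[[-0.92, 0.38, 0.0], [0.38, 0.92, 0.0], [-0.0, 0.0, -1.0]]
```

Run:
```python
from h import *
a=np.array([-.5,0,.866])
def along(psi,a=a):
    z=-a; x0=np.array([0,1.,0]);x0=x0-z*(x0@z);x0/=np.linalg.norm(x0); y0=np.cross(z,x0)
    y=np.cos(psi)*y0+np.sin(psi)*x0; return np.stack([np.cross(y,z),y,z],1)
# feasibility of J6 sweep along the axis at the cap
m=np.array([.572,.165,.12])+a*.054
for p in range(-180,180,30):
    q=r.ik(m,along(np.radians(p))); print(p,None if q is None else np.round(q,0).tolist())
q=[r.ik(p,down(y)) for p,y in [((.38,.1,.36),np.pi/2),((.38,.1,.36),-np.pi/2)]]
print([None if k is None else np.round(k) for k in q])
D={}
pos=[(.40,.14,.36),(.44,.02,.36)]
for i,p in enumerate(pos):
    r.goto(p,down(-np.pi/2)) 
    d=look("wrist",f"w{i}");D[i]=d
    for t in ["cap","mouth","jar","tea_light","stand","board","cork_jar","salt_shaker","garlic","mug"]:
        print(i,t,[(np.round(x["at"]).astype(int).tolist(),round(x["confidence"],2)) for x in models.mark_of(t,"wrist")][:4])
d=look("scene","s1")
for t in ["cap","mouth","jar","tea_light","stand","board","cork_jar","salt_shaker","garlic","mug"]:
        print("scene",t,[(np.round(x["at"]).astype(int).tolist(),round(x["confidence"],2)) for x in models.mark_of(t,"scene")][:4])
cv2.imwrite("pics/w01.png",np.hstack([cv2.resize(D[i]["frame"],(400,300)) for i in (0,1)])[:,:,::-1])
print(r.get_state()["time"],r.get_state()["joints"])
```

```text
-180 [20.0, 18.0, 119.0, -35.0, 17.0, -129.0]
-150 None
-120 None
-90 [20.0, 18.0, 119.0, -35.0, 17.0, 141.0]
-60 [20.0, 18.0, 119.0, -35.0, 17.0, 111.0]
-30 [20.0, 18.0, 119.0, -35.0, 17.0, 81.0]
0 [20.0, 18.0, 119.0, -35.0, 17.0, 51.0]
30 [20.0, 18.0, 119.0, -35.0, 17.0, 21.0]
60 [20.0, 18.0, 119.0, -35.0, 17.0, -9.0]
90 [20.0, 18.0, 119.0, -35.0, 17.0, -39.0]
120 [20.0, 18.0, 119.0, -35.0, 17.0, -69.0]
150 [20.0, 18.0, 119.0, -35.0, 17.0, -99.0]
[array([ 13.,  -1., 105.,  -0.,  76., -77.]), array([ 13.,  -1., 105.,  -0.,  76., 103.])]
0 cap []
0 mouth []
0 jar []
0 tea_light [([384, 167], 0.71), ([291, 188], 0.7), ([328, 123], 0.55)]
0 stand []
0 board []
0 cork_jar []
0 salt_shaker [([181, 124], 0.84)]
0 garlic []
0 mug []
1 cap [([89, 38], 0.77), ([272, 30], 0.67)]
1 mouth []
1 jar []
1 tea_light [([201, 219], 0.74), ([233, 152], 0.64), ([293, 194], 0.57)]
1 stand []
1 board [([501, 33], 0.92)]
1 cork_jar []
1 salt_shaker [([91, 156], 0.92)]
1 garlic [([535, 160], 0.87)]
1 mug [([92, 157], 0.23)]
scene cap [([226, 237], 0.91), ([267, 262], 0.82)]
scene mouth []
scene jar [([215, 265], 0.81)]
scene tea_light [([316, 315], 0.85), ([299, 292], 0.49)]
scene stand [([188, 290], 0.83), ([168, 290], 0.58)]
scene board [([333, 225], 0.82)]
scene cork_jar []
scene salt_shaker [([239, 328], 0.9)]
scene garlic [([392, 234], 0.6)]
scene mug [([232, 228], 0.63)]
5.0833 [1.10169728e+00 4.03898438e+00 9.99039302e+01 7.17025385e-04
 7.60595682e+01 9.11062746e+01]
```

View pics/w01.png

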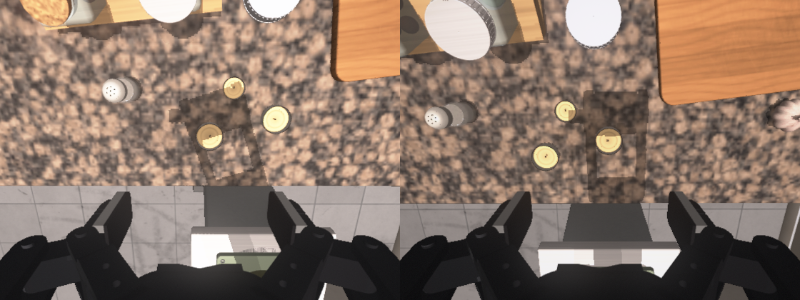

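View pics/s1.png

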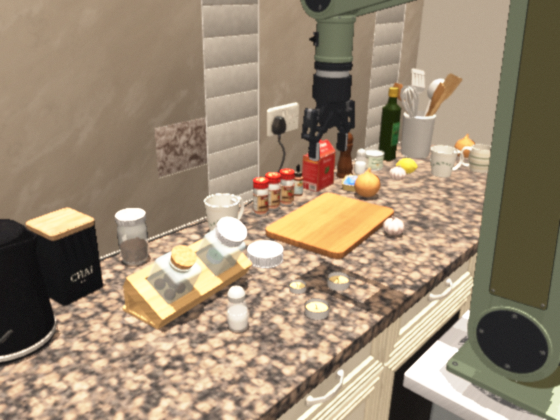

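The wrist views show the salt shaker left and three tea lights, the smallest at (328,123) and (233,152) in camera pixels. The scene view shows the capped jar at (230,235), the spare lid at (265,253) and the board at (333,225). Next I'll take close views down the jar axis.

```bash
cat >> h.py <<'E'
from scipy.optimize import minimize
def cyl_mask(d,c,a,rad,h,shape=(420,560)):
    u=np.cross(a,[0,1.,0]);u/=np.linalg.norm(u);w=np.cross(a,u);t=np.linspace(0,2*np.pi,60)[:,None]
    P=np.vstack([c+a*k+rad*(np.cos(t)*u+np.sin(t)*w) for k in (0,h)])
    q=np.array([proj(d,p) for p in P]);m=np.zeros(shape,np.uint8)
    cv2.fillConvexPoly(m,np.round(cv2.convexHull(q.astype(np.float32))*16).astype(np.int32),1,shift=4);return m>0
def axis(yaw,tilt=np.pi/6): return np.array([-np.sin(tilt)*np.cos(yaw),-np.sin(tilt)*np.sin(yaw),np.cos(tilt)])
def iou(a,b): return (a&b).sum()/max(1,(a|b).sum())
E
python3 - <<'E'
from h import *
D=[pickle.load(open(f"pics/w{i}.pkl","rb")) for i in (0,1)]
print("tl",tri([(D[0],(328,123)),(D[1],(233,152))]),"others",tri([(D[0],(384,167)),(D[1],(293,194))]),tri([(D[0],(291,188)),(D[1],(201,219))]))
a=axis(0);z=-a;x=np.array([.866,0,.5]);O=np.stack([x,np.cross(z,x),z],1)
c=np.array([.572,.165,.12])
obs=[];c0=c
F=[]
for i,dy in enumerate((-.06,.04)):
    r.goto(c+a*.2+[0,dy,0],O)
    d=look("wrist",f"c{i}");F.append(d["frame"])
    rg=models.regions_of("cap","wrist")
    for g in rg: print("cap",i,np.round(g["at"]),round(g["confidence"],2),g["region"].sum())
    e=proj(d,c); g=min(rg,key=lambda g:np.linalg.norm(np.array(g["at"])-e)); obs.append((d,g["region"]))
    for t in ["salt_shaker","cork_jar","mug","stand","jar"]: print(t,[(np.round(k["at"]).astype(int).tolist(),round(k["confidence"],2)) for k in models.mark_of(t,"wrist")][:3])
for cam in ["side","scene"]:
    d=look(cam,f"c_{cam}");rg=models.regions_of("cap",cam);e=proj(d,c)
    for g in rg: print(cam,np.round(g["at"]),round(g["confidence"],2),g["region"].sum(),e)
    if rg: obs.append((d,min(rg,key=lambda g:np.linalg.norm(np.array(g["at"])-e))["region"]))
pickle.dump(obs,open("obs.pkl","wb"))
x0,_=tri([(d,np.array(np.nonzero(m))[::-1].mean(1)) for d,m in obs]);print("tri",x0,_)
x0=x0-axis(0)*.015
def f(p,ob=obs): return -sum(iou(m,cyl_mask(d,p[:3],axis(p[3]/3,p[4]/3 if len(p)>4 else np.pi/6),.033,.0225)) for d,m in ob)
for ob in (obs,obs[:2]):
    S=np.vstack([np.append(x0,0)]*5)+np.vstack([np.zeros(4),np.diag([.01,.01,.01,.4])])
    s=minimize(f,S[0],args=(ob,),method="Nelder-Mead",options=dict(initial_simplex=S,maxiter=250,xatol=1e-4,fatol=1e-4))
    print(np.round(s.x[:3],4),"yaw",np.degrees(s.x[3]/3),[round(iou(m,cyl_mask(d,s.x[:3],axis(s.x[3]/3),.033,.0225)),3) for d,m in obs])
S=np.vstack([np.append(s.x,np.pi/2)]*6)+np.vstack([np.zeros(5),np.diag([.01,.01,.01,.4,.2])])
s=minimize(f,S[0],method="Nelder-Mead",options=dict(initial_simplex=S,maxiter=300));print("tilt free",np.round(s.x,4),np.degrees(s.x[3:]/3),s.fun)
cv2.imwrite("pics/c01.png",np.hstack([cv2.resize(k,(400,300)) for k in F])[:,:,::-1])
E
```

```text
tl (array([0.45997532, 0.07918859, 0.00164783]), array([0.0018, 0.0018])) others (array([ 0.40225006,  0.00047937, -0.00563683]), array([0.0012, 0.0012])) (array([0.37604791, 0.12456232, 0.01616207]), array([0.0013, 0.0013]))
cap 0 [192. 200.] 0.88 5937
cap 0 [345. 196.] 0.71 4579
salt_shaker []
cork_jar [([92, 185], 0.79)]
mug [([367, 65], 0.75), ([296, 323], 0.59)]
stand [([167, 191], 0.73), ([90, 183], 0.58)]
jar [([212, 173], 0.75)]
cap 1 [319. 198.] 0.82 5715
cap 1 [428. 195.] 0.61 4860
salt_shaker [([227, 325], 0.92)]
cork_jar [([181, 185], 0.76)]
mug [([441, 64], 0.66)]
stand [([246, 187], 0.69), ([315, 196], 0.63), ([226, 325], 0.17)]
jar [([302, 174], 0.58)]
side [260. 232.] 0.8 281 [246.25724249 253.88555059]
side [245. 255.] 0.66 932 [246.25724249 253.88555059]
scene [266. 257.] 0.82 762 [233.34861296 236.46580374]
scene [229. 232.] 0.76 747 [233.34861296 236.46580374]
tri [0.57056832 0.17553158 0.13383048] [0.0008 0.0012 0.0004 0.0004]
[0.5766 0.1759 0.1235] yaw 8.12982336940535 [np.float64(0.981), np.float64(0.974), np.float64(0.826), np.float64(0.933)]
[0.5768 0.1754 0.1227] yaw 3.337193627039212 [np.float64(0.978), np.float64(0.979), np.float64(0.814), np.float64(0.921)]
tilt free [0.5761 0.1761 0.1237 0.6317 1.4172] [12.06368725 27.06640983] -3.730908989867178
```

View pics/c01.png

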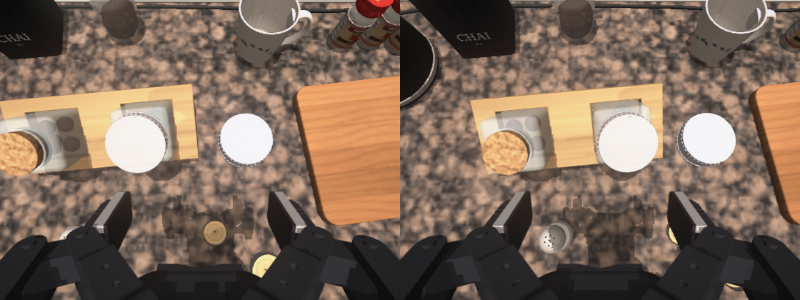

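Both close views show the cap on the jar at (190,200) and (319,198) in camera pixels, the stand's straight back edge, the mug behind, and the loose lid to the right. The stand edge will give me the yaw.

Run:
```python
from h import *
c0,c1=[pickle.load(open(f"pics/c{i}.pkl","rb")) for i in (0,1)]
R_=tri([(c0,(270,119)),(c1,(367,118))]);print("rb corner",R_)
for z in (.05,.07,.09):
    L=onz(c1,(98,140),z);Q=onz(c1,(367,118),z);e=L-Q;print(z,np.linalg.norm(e),"yaw",np.degrees(np.arctan2(-e[0],e[1])))
obs=pickle.load(open("obs.pkl","rb"))
for yaw in np.radians([0,2,4,6,8,10,12]):
    f=lambda p:-sum(iou(m,cyl_mask(d,p,axis(yaw),.033,.0225)) for d,m in obs)
    S=np.array([.5766,.1757,.1232])+np.vstack([np.zeros(3),np.eye(3)*.006]);s=minimize(f,S[0],method="Nelder-Mead",options=dict(initial_simplex=S,maxiter=120));print(np.degrees(yaw),np.round(s.x,4),s.fun)
# crop of c1 edges & tea lights
g=cv2.cvtColor(c1["frame"],cv2.COLOR_RGB2GRAY)
hsv=cv2.cvtColor(c1["frame"],cv2.COLOR_RGB2HSV)
lines=cv2.createLineSegmentDetector().detect(g)[0][:,0]
for l in lines:
    if np.hypot(l[2]-l[0],l[3]-l[1])>70 and 90<l[1]<270: 
        P,Q=onz(c1,l[:2],.07),onz(c1,l[2:],.07);e=P-Q; print(np.round(l),np.degrees(np.arctan(-e[0]/e[1])))
for i in (0,1):
    for t in models.regions_of("tea_light","wrist"): pass
```

```text
rb corner (array([0.67070711, 0.11442681, 0.07990201]), array([0., 0.]))
0.05 0.3046100067636277 yaw 5.211387187499416
0.07 0.2867129432664388 yaw 5.21138718749942
0.09 0.2688158797692499 yaw 5.211387187499423
0.0 [0.5769 0.175  0.123 ] -3.685021665790774
2.0 [0.5768 0.1753 0.1229] -3.6887569652159744
4.0 [0.5765 0.1757 0.1231] -3.6910397674755417
6.000000000000001 [0.5766 0.1754 0.1239] -3.6984293210923456
8.0 [0.5765 0.1755 0.1236] -3.71064719767773
10.0 [0.5765 0.1759 0.1237] -3.7201308587453306
12.000000000000002 [0.5763 0.1759 0.1241] -3.713902605004123
[201. 236. 279. 228.] 5.6389585840716645
[133. 155. 204. 149.] 5.873864530891053
[354. 117. 232. 128.] 5.7678724800721435
[266. 143. 337. 137.] 5.765909399883131
[497. 137. 546. 305.] -82.77223637943358
```

```bash
cat >> h.py <<'E'
YAW=np.radians(5.7);A=axis(YAW);CAP=np.array([.5766,.1755,.1236])
def along(psi,a=A):
    z=-a; x0=np.array([0,1.,0]);x0=x0-z*(x0@z);x0/=np.linalg.norm(x0); y0=np.cross(z,x0)
    y=np.cos(psi)*y0+np.sin(psi)*x0; return np.stack([np.cross(y,z),y,z],1)
E
python3 - <<'E'
from h import *
psi=np.radians(-65);O=along(psi)
q=[r.ik(CAP+A*.07,along(psi+k)) for k in (0,2.9)];print(np.round(q))
r.goto(CAP+A*.16,O);r.hold(.3)
print(r.get_state()["force"])
hit=r.movel(CAP+A*.054,O,speed=.05,stop_force=4)
s=r.get_state();print(hit,"tcp along axis",(s["ee_pos"]-CAP)@A*1e3,s["force"],s["time"])
d=look("wrist","g0");look("side","g1")
E
```

```text
[[ 19.  17. 118. -23.  18. 104.]
 [ 19.  17. 118. -23.  18. -62.]]
[-0.09736637  0.14409097  0.62620825]
False tcp along axis 54.18088874415075 [ 0.33346464  0.40869584 -0.48013359] 10.5583
```

Run:
```python
from h import *
O=along(np.radians(-65))
r.movel(CAP+A*.064,O,speed=.05)
r.set_gripper(.05)
s=r.get_state();print(s["grip_width"],s["grasp_force"],s["force"],s["wrist_torque"],s["time"])
a=look("wrist","g2")["frame"];b=look("side")["frame"][180:340,130:343]
cv2.imwrite("pics/g2b.png",np.hstack([cv2.resize(a,(400,300)),cv2.resize(b,(400,300))])[:,:,::-1])
```

```text
0.06486519972673992 64.2786498745862 [-3.10965275 -1.49122259  5.44297845] [-0.08067576  0.35578136  0.00673345] 11.325
```

View pics/g2b.png

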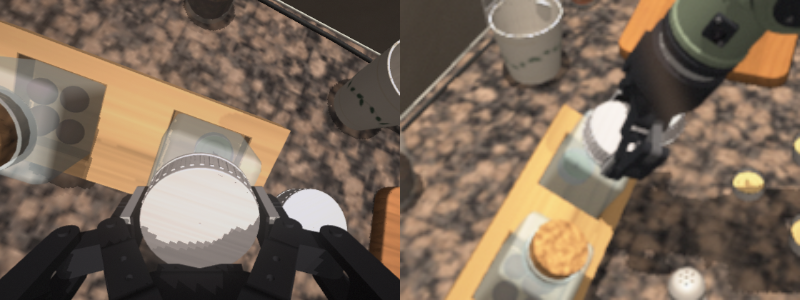

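The cap sits squarely and centred between both pads (width 65 mm, 64 N). Next I'll unscrew along the helix.

Run:
```python
from h import *
p0=r.get_state()["ee_pos"];psi0=np.radians(-65)
n=7;tot=2.87
for k in range(1,n+1):
    th=tot*k/n
    r.movel(p0+A*.0029*min(th,2.75),along(psi0+th),speed=.0025)
    s=r.get_state();print(round(th,2),round((s["ee_pos"]-p0)@A*1e3,2),"F",np.round(s["force"]@A,1),np.round(s["force"],1),"T",round(s["wrist_torque"]@A,2),round(s["grip_width"],4),round(s["grasp_force"]),round(s["time"],1))
    if np.linalg.norm(s["force"])>45: break
```

```text
0.41 1.27 F 0.5 [0.1 4.3 0.9] T 0.02 0.0651 66 12.1
0.82 2.16 F -0.7 [ 0.2  0.9 -0.6] T 0.07 0.0647 66 12.7
1.23 3.43 F -0.5 [-0.5 -0.  -0.9] T 0.04 0.0647 66 13.2
1.64 4.67 F -1.1 [ 1.3  0.4 -0.6] T -0.0 0.0648 66 13.8
2.05 5.91 F -2.2 [ 1.  -0.1 -2. ] T 0.0 0.0652 66 14.3
2.46 7.12 F -1.6 [ 1.4 -0.8 -1.1] T 0.03 0.0652 67 14.9
2.87 8.07 F -1.4 [ 0.1  0.2 -1.6] T 0.02 0.0651 67 15.5
```

Run:
```python
from h import *
p=r.get_state()["ee_pos"]
print(r.movel(p+A*.02,speed=.04,stop_force=10));s=r.get_state();print(np.round(s["force"],1))
r.movel(p+A*.09,speed=.1)
a=look("side","l1")["frame"][150:310,130:343]
s=r.get_state();print(np.round(s["force"],1),s["grip_width"],s["time"],np.round(s["joints"]))
# reorient to vertical
O=s["tcp_rot"];z=O[:,2];v=np.cross(z,[0,0,-1]);ang=np.arccos(-z[2]);O2=R.from_rotvec(v/np.linalg.norm(v)*ang).as_matrix()@O
B=np.array([.585,-.20]);O3=[R.from_rotvec([0,0,np.radians(k)]).as_matrix()@O2 for k in (-40,0,-20,-60)]
h=np.array([*B,.021+.064+.06])
for o in O3:
    q=r.ik(h,o);print(None if q is None else np.round(q))
r.goto(h,O3[0]);s=r.get_state();print(np.round(s["force"],1),s["grip_width"],s["time"])
w=look("wrist","l2")["frame"];b=look("side","l3")["frame"]
print([(np.round(k["at"]),round(k["confidence"],2)) for k in models.mark_of("board","side")])
cv2.imwrite("pics/l.png",np.hstack([cv2.resize(x,(400,300)) for x in (a,b)])[:,:,::-1])
```

```text
False
[-0.   0.3 -1. ]
[ 1.1  0.3 -0.3] 0.0650377120754224 17.0167 [ 21.   7. 117. -16.  28. -67.]
[-20.  30.  96.  -0.  54. -80.]
[ -20.   30.   96.   -0.   54. -120.]
[ -20.   30.   96.   -0.   54. -100.]
[-20.  30.  96.  -0.  54. -60.]
[-0.1  0.1 -0.5] 0.06502309288357253 18.4833
[]
```

View pics/l.png

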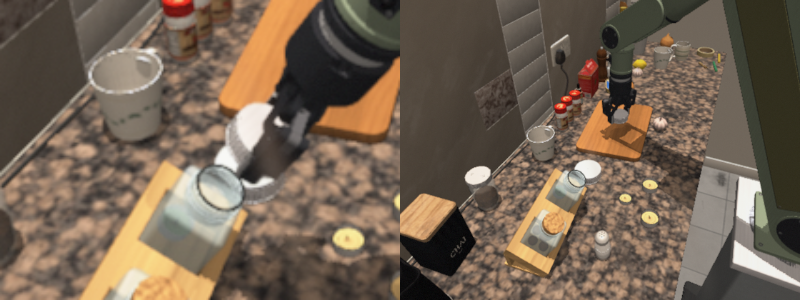

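The jar is open with its dark seal ring showing, and the cap is held over the middle of the board. I'll lower it until it touches, release, back off, then take two views of the tea light from above.

Run:
```python
from h import *
p=r.get_state()["ee_pos"]
hit=r.movel([p[0],p[1],.021+.064-.006],speed=.03,stop_force=3);s=r.get_state();print(hit,s["ee_pos"],np.round(s["force"],1))
r.set_gripper(.085);r.hold(.2);s=r.get_state();print(s["grip_width"],np.round(s["force"],1))
r.movel([p[0],p[1],.20],speed=.12)
cs=look("side","p1")
for g in models.regions_of("cap","side"): print("cap side",np.round(g["at"]),round(g["confidence"],2))
print("exp",proj(cs,[p[0],p[1],.03]))
T=np.array([.459,.081,0]);O=down(-np.pi/2);obs=[]
for i,(dx,dy) in enumerate([(-.06,-.04),(-.06,.04)]):
    r.goto(T+[dx,dy,.22],O);d=look("wrist",f"t{i}")
    rg=models.regions_of("tea_light","wrist");e=proj(d,T+[0,0,.008])
    for g in rg:
        ys,xs=np.nonzero(g["region"]);w=(xs.max()-xs.min()+1);zc=(d["extrinsics"]@np.append(onz(d,g["at"],.01),1))[2]
        print(i,np.round(g["at"]),round(g["confidence"],2),"dia mm",round(w*zc/d["camera_matrix"][0,0]*1e3,1),np.round(onz(d,g["at"],.012),3),np.round(e))
    g=min(rg,key=lambda g:np.linalg.norm(np.array(g["at"])-e));obs.append((d,g["region"]))
print(tri([(d,np.array(np.nonzero(m))[::-1].mean(1)) for d,m in obs]))
f=lambda q:-sum(iou(m,cyl_mask(d,q,np.array([0,0,1.]),.019,.015)) for d,m in obs)
S=np.array([.459,.081,0])+np.vstack([np.zeros(3),np.eye(3)*.008]);m=minimize(f,S[0],method="Nelder-Mead",options=dict(initial_simplex=S,maxiter=150));print("tea",np.round(m.x,4),m.fun,r.get_state()["time"])
```

```text
True [ 0.58518044 -0.19883507  0.08742022] [-0.1  0.9  3.6]
0.08510822724223571 [0.9 0.1 0.2]
cap side [267. 238.] 0.95
cap side [308. 184.] 0.64
exp [304.10173564 182.2633221 ]
0 [188. 226.] 0.91 dia mm 54.5 [0.373 0.123 0.012] [231. 129.]
0 [327. 194.] 0.75 dia mm 52.0 [ 0.403 -0.001  0.012] [231. 129.]
0 [230. 130.] 0.66 dia mm 39.1 [0.458 0.081 0.012] [231. 129.]
1 [276. 224.] 0.9 dia mm 50.8 [0.375 0.124 0.012] [328. 128.]
1 [417. 193.] 0.68 dia mm 57.2 [0.405 0.001 0.012] [328. 128.]
(array([0.45381942, 0.08913243, 0.18508635]), array([0.0364, 0.0364]))
tea [ 0.4578  0.0823 -0.0101] -0.9828962371721779 25.2417
```

The small tea light is confirmed by its size at (0.458, 0.081). I'll pinch it first along x to centre it, then grip along y, holding only the upper half so the bottom can enter the mouth.

Run:
```python
from h import *
T=np.array([.4585,.081,0]);zt=.0785
r.set_gripper(.06)
for yaw in (-np.pi,-np.pi/2):
    O=down(yaw);print(np.round(r.ik(T+[0,0,zt],O)))
    r.goto(T+[0,0,zt+.035],O)
    print(r.movel(T+[0,0,zt],O,speed=.08,stop_force=5))
    r.set_gripper(.02);s=r.get_state();print(s["grip_width"],s["grasp_force"],np.round(s["force"],1))
    if yaw==-np.pi: r.set_gripper(.06);r.movel(T+[0,0,zt+.035],speed=.12)
r.movel(T+[0,0,.2],speed=.15)
O=along(-np.pi/2);P=CAP+A*.145
print(np.round(r.ik(P,O)));r.goto(P,O)
s=r.get_state();print(s["grip_width"],s["time"])
w=look("wrist","j0");b=look("scene","j1")["frame"][150:330,120:360]
print([(np.round(k["at"]),round(k["confidence"],2)) for k in models.mark_of("mouth","wrist")],proj(w,CAP+A*.017))
cv2.imwrite("pics/j.png",np.hstack([cv2.resize(x,(400,300)) for x in (w["frame"],b)])[:,:,::-1])
```

```text
AttributeError: 'NoneType' object has no attribute 'rint'

The above exception was the direct cause of the following exception:

Traceback (most recent call last):
TypeError: loop of ufunc does not support argument 0 of type NoneType which has no callable rint method
```

Run:
```python
from h import *
T=np.array([.4585,.081,0]);zt=.0785
for yaw in (0,-np.pi/2):
    O=down(yaw);print(np.round(r.ik(T+[0,0,zt],O)))
    r.goto(T+[0,0,zt+.035],O)
    print(r.movel(T+[0,0,zt],O,speed=.08,stop_force=5))
    r.set_gripper(.02);s=r.get_state();print(s["grip_width"],s["grasp_force"],np.round(s["force"],1))
    if yaw==0: r.set_gripper(.06);r.movel(T+[0,0,zt+.035],speed=.12)
r.movel(T+[0,0,.2],speed=.15)
O=along(-np.pi/2);P=CAP+A*.145
print(np.round(r.ik(P,O)));r.goto(P,O)
s=r.get_state();print(s["grip_width"],s["time"])
w=look("wrist","j0")
print([(np.round(k["at"]),round(k["confidence"],2)) for k in models.mark_of("mouth","wrist")],proj(w,CAP+A*.017))
b=look("scene","j1")["frame"][150:330,120:360]
cv2.imwrite("pics/j.png",np.hstack([cv2.resize(x,(400,300)) for x in (w["frame"],b)])[:,:,::-1])
```

```text
[  9.  24. 120.  -0.  35.   9.]
False
0.03431151919413319 59.16830501562799 [-1.2  0.6  4.7]
[  9.  24. 120.  -0.  35.  99.]
False
0.03431298441254141 59.09811065750546 [-1.1 -0.5  5.7]
[ 21.   9. 117. -17.  26. 123.]
0.03391096592713547 32.75
[(array([277., 229.]), 0.74)] [277.92502429 228.4086555 ]
```

View pics/j.png

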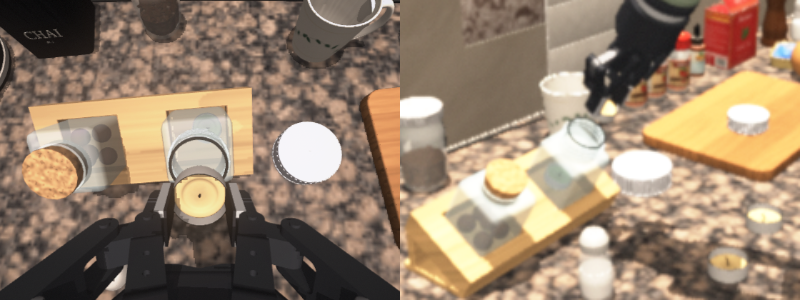

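Camera and model agree on the mouth: detected at (277,229), predicted (278,228). The tea light is held level at (280,277), and the cap lies flat on the board. I'll check its centring in the grip and insert.

Run:
```python
from h import *
r.movel(CAP+A*.112,speed=.08)
w=look("wrist","k0");s=r.get_state();t=s["tcp_rot"];p=s["ee_pos"]
for g in models.regions_of("tea_light","wrist")[:2]:
    m=g["region"].astype(np.uint8);print(np.round(g["at"]),round(g["confidence"],2),cv2.boundingRect(m))
for dz in (.060,.0735,.081): print(dz,np.round([proj(w,p+t[:,2]*dz),proj(w,p+t[:,2]*dz+t[:,0]*.019),proj(w,p+t[:,2]*dz-t[:,0]*.019)]).tolist())
print("mouth",[(np.round(k["at"]),round(k["confidence"],2)) for k in models.mark_of("mouth","wrist")],proj(w,CAP+A*.017))
a=w["frame"][180:360,160:400]
b=look("side")["frame"][190:310,150:310]
cv2.imwrite("pics/k.png",np.hstack([cv2.resize(x,(400,300)) for x in (a,b)])[:,:,::-1])
```

```text
[281. 272.] 0.94 (243, 233, 74, 83)
0.06 [[278.0, 286.0], [278.0, 246.0], [278.0, 322.0]]
0.0735 [[278.0, 271.0], [278.0, 234.0], [278.0, 305.0]]
0.081 [[278.0, 264.0], [278.0, 229.0], [278.0, 297.0]]
mouth [(array([214., 212.]), 0.31)] [278.30406657 252.55375886]
```

View pics/k.png

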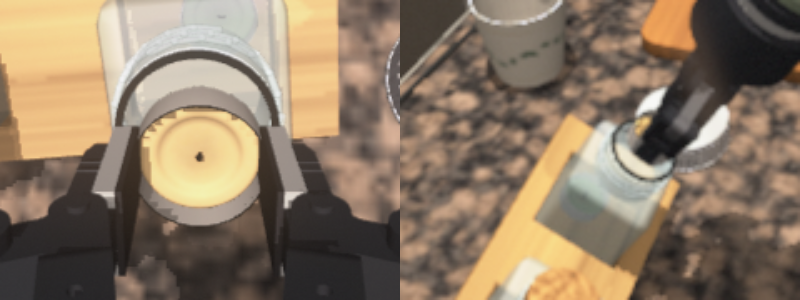

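The tea light is centred in the grip (rows 233–316 as predicted) and its lower part sticks out below the tips. I'll insert and release it.

Run:
```python
from h import *
hit=r.movel(CAP+A*.0935,speed=.03,stop_force=3);s=r.get_state();print(hit,(s["ee_pos"]-CAP)@A,np.round(s["force"],1))
if not hit or (s["ee_pos"]-CAP)@A<.0965:
    r.set_gripper(.06);r.hold(.4)
    r.movel(CAP+A*.16,speed=.12)
    w=look("wrist","m0")
    for c in ("wrist",):
        for g in models.regions_of("tea_light",c): print(np.round(g["at"]),round(g["confidence"],2),g["region"].sum())
    b=look("scene","m1")
    for g in models.regions_of("tea_light","scene"): print("scene",np.round(g["at"]),round(g["confidence"],2))
    cv2.imwrite("pics/m.png",np.hstack([cv2.resize(x,(400,300)) for x in (w["frame"],b["frame"][150:330,150:390])])[:,:,::-1])
print(r.get_state()["time"])
```

```text
True 0.09556519817005943 [-3.5  0.4  5.6]
[443. 413.] 0.57 267
scene [315. 310.] 0.65
scene [340. 280.] 0.53
35.85
```

View pics/m.png

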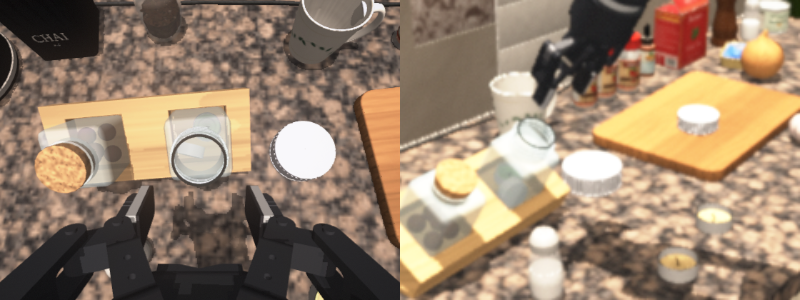

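The mouth is clear, nothing sits on the ring or worktop, and only the two larger tea lights remain in view. The cap is flat on the board. I've used all 10 pictures, so I'll do one numeric check from the side and wrist cameras before handing in.

Run:
```python
from h import *
r.goto([.40,.10,.36],down(-np.pi/2))
w=look("wrist")
for g in models.regions_of("tea_light","wrist"): print("wrist",np.round(g["at"]),round(g["confidence"],2),np.round(onz(w,g["at"],.012),3))
for c in ("side","scene"):
    d=look(c,f"z_{c}")
    for t in ("tea_light","cap"):
        for g in models.regions_of(t,c): print(c,t,np.round(g["at"]),round(g["confidence"],2),g["region"].sum(),np.round(onz(d,g["at"],.03),3))
    print("jar floor light expected at",proj(d,CAP-A*.085),"stack",proj(d,CAP-A*.07))
# board & cap relative
d=look("side");
for t in ("board",):
    for g in models.regions_of(t,"side")[:1]:
        q=cv2.minAreaRect(np.argwhere(g["region"])[:,::-1].astype(np.float32)); c=cv2.approxPolyDP(cv2.convexHull(np.argwhere(g["region"])[:,::-1].astype(np.int32)),8,True)[:,0]
        print("board",[np.round(onz(d,k,.021),3).tolist() for k in c])
# change inside the jar: original scene view vs now
a=cv2.cvtColor(pickle.load(open("pics/c_scene.pkl","rb"))["frame"],cv2.COLOR_RGB2GRAY).astype(int);z=pickle.load(open("pics/j1.pkl","rb"))["frame"];y=pickle.load(open("pics/z_scene.pkl","rb"))["frame"]
D=np.abs(cv2.cvtColor(z,cv2.COLOR_RGB2GRAY).astype(int)-cv2.cvtColor(y,cv2.COLOR_RGB2GRAY))>18
e=np.argwhere(D[225:290,190:260])+[225,190];print("changed px in jar",len(e),e.mean(0)[::-1] if len(e) else 0)
print(r.get_state()["time"])
```

```text
wrist [261. 188.] 0.91 [0.376 0.123 0.012]
wrist [360. 165.] 0.56 [ 0.406 -0.004  0.012]
side tea_light [349. 259.] 0.7 420 [0.402 0.019 0.03 ]
side tea_light [350. 306.] 0.63 536 [0.367 0.136 0.03 ]
side cap [268. 241.] 0.67 920 [0.586 0.039 0.03 ]
side cap [305. 184.] 0.62 458 [ 0.58  -0.194  0.03 ]
side cap [199. 197.] 0.54 1466 [ 0.814 -0.037  0.03 ]
jar floor light expected at [224.16979363 275.66244994] stack [227.03739861 272.35362224]
scene tea_light [317. 306.] 0.87 476 [0.359 0.141 0.03 ]
scene tea_light [338. 282.] 0.8 367 [0.381 0.037 0.03 ]
scene cap [265. 257.] 0.63 820 [0.572 0.065 0.03 ]
scene cap [328. 220.] 0.54 385 [ 0.592 -0.204  0.03 ]
jar floor light expected at [214.60727487 260.24606161] stack [216.92371141 256.10452893]
board [[0.537, -0.411, 0.021], [0.466, -0.075, 0.021], [0.683, -0.051, 0.021], [0.732, -0.38, 0.021]]
changed px in jar 92 [248.27173913 283.98913043]
37.1583
```

Run:
```python
from h import *
L=lambda n:cv2.GaussianBlur(cv2.cvtColor(pickle.load(open(f"pics/{n}.pkl","rb"))["frame"],cv2.COLOR_RGB2GRAY),(3,3),0).astype(int)
for a,b,x,y in [("p1","z_side",205,250),("j1","z_scene",195,235),("l3","p1",205,250)]:
    D=L(b)-L(a);print(a,b);print(D[y:y+45:3,x:x+48:3])
```

```text
p1 z_side
[[ 1  1  1  2  1  2  1  1  1  2  1  2  2  2  3  1]
 [ 2  1  2  1  1  1  1  1  2  1  2  2  1  2  2  3]
 [ 1  1  2  2  2  1  2  1  1  2  2  1  1  1  1  2]
 [ 2  2  2  2  0  2  1  2  2  2  2  3  1  1  2  2]
 [ 1  2  1  1  2  2  1  1  2  1  2  2  1  1  2  2]
 [ 2  2  2  2  1  2  1  1  2  2  2  2  1  2  2  2]
 [ 1  1  1  2  1  2  1  2  2  2  2  1  2  2  2  2]
 [ 2  2  2  1  1  2  1  2  1  2  1  1  1  2  2  1]
 [ 1  1  2  2  0  1  1  1  4  9  6  2  2  2  2  1]
 [ 2  2  1  2  1  2  1  2 14 14 15  1 -1  1  1  1]
 [ 2  1  1  2  1  1  1 10 14 17  5 -7  0  2  2  1]
 [ 2  2  1  1  1  2  2 10 13 12 -5 -8  0  1  1  1]
 [ 2  2  2  2  2  1  3  5 10 -1 -6 -1  0  1  1  2]
 [ 1  1  2  3  1  2  0  0  6 -5 -2  2  1  0  2  0]
 [ 1  2  2  1  1  1  2  1  0 -2  1  0  1  1  1  0]]
j1 z_scene
[[-3 -4 -4 -4 -1  0  0  0 -1 -1 -3 -2 -1 -2 -4  0]
 [-3 -5 -4 -3 -1 -1  0 -1 -2 -2 -1 -2 -3  1  0 -1]
 [-4 -1 -2 -4 -3 -1  0 -1 -1 -2 -1 -2 -2 -1 -3 -1]
 [ 0  0 -2 -2 -4 -5 -4 -2 -1 -2 -2 -2 -2 -3 -2 -1]
 [ 0 -1 -4 -5 -4 -5 -4 -3 -1 -1 -1 -2 -2 -1 -1 -3]
 [-1 -4 -3 -5 -4 -4 -4 -5 -3 -1 -1  0  0 -1 -3 -4]
 [-3 -4
[... 524 characters left out ...]
-1  0 -1  0 -2  0 -2 -1  0 -1 -1 -2]
 [ 0 -1 -1 -1 -1 -1 -1 -1 -1 -2 -1 -1 -1 -1 -1  0]
 [-1 -1 -1 -1 -1 -1 -1 -1 -1 -1 -1 -2 -1 -1 -1 -2]
 [-1 -1  0 -1 -1 -1 -1 -1 -2 -1 -1 -1 -1  0 -1 -1]
 [-1 -1 -1 -1 -1 -2 -1 -1 -1 -1 -1 -2 -1 -2 -2 -1]
 [ 0 -1 -1 -1 -1 -2 -1 -1 -2 -1 -1 -1 -1 -1 -2 -2]
 [-1 -1 -1 -1  0 -1 -1 -2  0 -1 -1  0 -1 -1 -1 -1]
 [ 0  0 -2 -1  0  0 -1 -1  0 -1 -1  0 -1 -1 -1 -1]
 [-1 -1 -1 -1  0 -1 -1  0 -1  0 -1 -1 -1 -1 -2 -1]
 [-1 -1  0 -1 -1 -1  0 -1 -1  0 -1 -1 -2 -1 -1 -1]
 [-2 -1  0 -1 -1 -1  0 -1 -1 -1 -1  0  0  0 -1 -1]
 [-2 -1 -2 -1 -1 -1 -1 -1 -1  0 -1 -1 -1  0  0 -1]
 [-1 -1 -1 -2 -1 -1  0  0  0 -1 -1 -1  0  0 -2  1]
 [-1 -2 -2 -1 -1  0 -2  0 -1  0 -1  0  0 -1  0  0]]
```

A new disc-shaped blob shows inside the jar in both views, near its floor at side (232,281) and scene (216,261), so the tea light is in.

```bash
python3 -c "
from station import r
print(r.hand_in())"
```

```text
the job is handed in; nothing more can be done
None
```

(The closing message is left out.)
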